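# Lock the pendant hanger into its bayonet hook on the dressing table

## Robot

A 7-joint arm with a two-finger parallel gripper is mounted at the origin on the work surface. World frame = base frame: x ahead of the robot, y to its left, z up, the work surface at z = 0. Lengths are in m, angles in rad, forces in N, time in s.
With the tool pointing down it reaches from about 0.4 to 0.925 m from the base axis. Payload 5.6 kg.
Tool frame: the origin (TCP) lies at the very end of the fingers, on their centre line; the grasp point (between the pads) lies 19 mm behind it; x points along the fingers, y is the direction in which the jaws open and shut, and the axes are right-handed (so a half turn about x gives the same grasp; the last joint's range is limited). The gripper opens to 85 mm and grips with 20 to 120 N. Pads are 22 mm wide; open, the fingers measure 114 mm over their backs; the gripper's body (76 mm by 85 mm) begins 54 mm behind the grasp point. The pads swing forward as they close: fully open they stand 13 mm farther back than shut.
Start: joints at [-1.381, 0.468, -0.012, 1.603, 0.006, 1.071, -0.056], TCP at [0.15, 0.632, 0.231] pointing down, gripper open.
Joint ranges: [-2.53, 2.53], [-0.31, 2.02], [-1.57, 1.55], [0.28, 2.44], [-1.29, 4.43], [0.15, 1.84], [-2.92, 2.92]. Speed limits (rad/s): [2.57, 2.57, 3.14, 3.14, 3.14, 3.14, 3.14].

## Interface

Orientations are given as [roll, pitch, yaw] about the fixed x, y, z axes, in that order (R = Rz(yaw) Ry(pitch) Rx(roll)).
In Python, from rig import observe, vision, workorder gives the robot as it stands.
- The arm moves only by the tool carry_out, never from a script. Its argument "series" is a list of rows, each an object with "twist": the turn, a rotation vector about the tool's x, y, z in degrees, a list of three; "dp": the shift along the tool's x, y, z in m, a list of three; "fingers": the opening, from 0 (shut) to 1 (fully open). A call has 1 to 10 rows; each row is the pose to reach, as a shift and turn from the pose measured when the call began, along the tool's axes at that moment; what a row does not reach only later rows make up. A row lasts 1/12 s, in which the tool goes at most 41.7 mm and 7.16 degrees, less where a joint would pass 70% of its speed; a pose out of reach is approached as far as the arm can. A call with a gripper value outside its range is refused whole. The fingers move at their own pace and stop on an object; the grip force is fixed at half the most. Time passes only in rows, so rows that repeat a pose let the fingers close. It gives the time, the measured TCP pose, the force and the opening at its end, in the units of the state.
- observe(): the state, without advancing time (a new reading comes with each control period).
- vision.capture(name): name is "scene" or "top" or "wrist"; returns the picture (420x560x3 uint8, red, green, blue); there is no depth.
- vision.camera_params(name): a dict with "K" (3x3 intrinsics, pixels), "R" (3x3) and "t" (3): a world point X has camera coordinates R X + t. Camera axes: x right, y down, z forward; pixel columns grow to the right and rows downward; lengths in m; the calibration is good to about 2 mm. A picture is of the moment at which its call begins: read the wrist's pose just before it. camera_params takes no time and is no camera call; for the wrist camera it gives the pose at the moment of the call.
- workorder.hand_in(): hands the job in, once; it reports no verdict.
Trained networks look in the newest picture that a camera, given by its name, has taken for a name from the list of things; names that differ only in an ending like _2 or _b are one class to them, and where a whole thing is asked for, a point or a joint stands for the part that bears it (a point fixed in the world has none). Each returns a list of dicts, best first, with "conf" (0 to 1); they miss things now and then, are a little off and sometimes report something else, mostly with a low value. They report only what shows in the picture. A call takes as long as a camera call. They do not tell look-alikes from the thing itself.
- vision.regions_of(name, camera): "region" (420x560 bool, what is visible of it) and "box" ([left, top, right, bottom] in pixels, round what is visible of it).
The state is a dict: "t": time; "q": joint angles; "joint_velocities": joint speeds; "joint_efforts": joint torques, N m; "tcp_pos": TCP position; "tool_rot": TCP orientation; "force": force on the tool from outside, world axes, zero at the start; "wrist_torque": the same for the moment, N m; "grip_width": finger opening in m.
Only numpy, scipy, OpenCV 4.12 (cv2) and the standard library are available. Lean on these libraries where they do the work, as an engineer would, in place of code of your own. Each camera call takes 0.05 s, during which the arm holds its last target.

## Task

Lift the pendant hanger out of its white pot, hang it in the brass bayonet collar of the jewellery stand and turn it clockwise (seen from above) until its two lugs drop into the locking notches, then let go and move clear. The collar is not fixed at an exact angle, so feel gently for the slots and notches, never force or press the hanger hard against the stand, and leave the other things on the table where they are.

Things in the scene. Friction and masses are not known exactly. Their poses are not given: they have to be found in the camera images.
- hanger: Pendant hanger, a loose upright rod 114 mm long, 110 to 220 g, with a red bar grip on top, a steel cross pin and a blue ceramic drop below. Origin: lower tip of the drop; z up the rod. Cone over the lowest 16 mm, then 19 mm across up to 72 mm, then a 12 mm neck up to 90 mm. Its two lugs are equal: a half turn changes nothing. Starts upright in the pot, lugs resting on the pot's rim
- hanger_lugs (a point): On the hanger's axis, 52 mm above its origin, at the middle of the steel cross pin: 8 mm in diameter, 48 mm long, along the hanger's x axis; its two ends are the lugs. Axes as the hanger's
- hanger_grip (a point): Centre of the hanger's red bar grip, 102 mm above the hanger's origin: 44 mm long along x (parallel to the lugs), 14 mm wide along y, 24 mm high. Axes as the hanger's. Grip it across y
- pot: White ceramic pot, fixed: a tube 60 mm high, 48 mm outer and 28 mm inner diameter, on a foot 68 mm across. Origin: centre of its underside, on the table
- stand: Jewellery stand, fixed: dark wooden base 150 x 90 x 12 mm (from x = -40 to +110 mm of the origin), a thin dark post at x = +75 mm, 114 mm high, and an arm carrying the brass bayonet collar. Origin: on the table under the collar's axis. The collar does not turn or give. More than 30 N between hanger and stand is too much
- collar (a point): Centre of the brass collar's top rim, on its vertical axis, 125 mm above the table; axes are the STAND's. Collar 53 mm across, 33 mm high, open below, bore 23 mm. Two opposite entry slots 11 mm wide open in the rim, on a line turned counter-clockwise from the stand's x by an unmeasured 0.2 to 1.3 rad (a camera can see it). Lugs lying on the rim beside them have the pin axis 4 mm above this point
- collar_ledge (a point): On the collar's axis, 19 mm below the rim's top: height of the level ledge on which the entry slots end, under the 8 mm thick rim. Lugs on it have the pin axis 15 mm below the rim's top. From there an 11 mm high channel leads the lugs clockwise (seen from above) to the notches; the other way it is closed at the slot
- collar_notch (a point): On the collar's axis, 27 mm below the rim's top: height of the floor of the two locking notches, 11 mm wide, centred 65 degrees (1.13 rad) clockwise from the entry slots, 8 mm deeper than the ledge. Lugs lying in them have the pin axis 23 mm below the rim's top. A solid wall closes the channel at the far side of each notch
- jar: Closed glass jar, 68 mm across, 85 mm high; origin: centre of its underside. Bystander
- bowl: Blue ceramic trinket bowl, 100 mm across, 40 mm high; origin: centre of its underside. Bystander
- perfume: Amber perfume bottle, 42 mm across, 85 mm high; origin: centre of its underside. Bystander
- bangle: Steel bangle lying flat, 68 mm across, 8 mm high; origin: centre of its underside. Bystander
- comb: Green plastic comb lying flat along its x, 160 x 40 x 5 mm; origin: centre of its underside. Bystander
- small_mirror: Red hand mirror lying flat, disc 100 mm across, 10 mm thick, handle 105 mm towards its -x; origin: underside centre of the disc. Bystander
- lipstick: Black upright lipstick case, 22 mm across, 60 mm high; origin: centre of its underside. Bystander
Not all that is in view belongs to the job. Leave any purple or turquoise look-alike of the stand alone. There is more than one size of the hanger; the job needs the larger.

How it is judged:
By the outcome, as a careful person would: the job done as asked, in the order asked, and still so for the second after the job is handed in, with the robot touching nothing.
It also fails if it takes over 72 s, if anything falls off the work surface, if the arm or the gripper's body presses on something with over 40 N, if the wrist force passes 120 N, or if a joint passes its speed limit or range.

## Working session

There is one attempt and no reset: what is moved stays moved. The work goes in short steps, Python scripts to look and compute and a tool call to move; the robot and the scene stay as the last step left them, time stands still between calls to the robot, and variables do not carry over. Pictures are saved under pics/ and viewed, and the job is handed in when it is done.

Besides the shell and the picture viewer there is one more tool, called after ">>>" as name(argument=value, ...), one argument or row to a line, values as JSON. carry_out: Moves the arm, as the interface text tells. Its arguments: {"type":"object","properties":{"series":{"type":"array"}},"required":["series"]}

```bash
ls; mkdir -p pics
python3 - <<'E'
from rig import observe, vision, workorder
import cv2
s=observe(); print(s)
for n in ("scene","top","wrist"):
    im=vision.capture(n); cv2.imwrite(f"pics/a_{n}.png",im[:,:,::-1])
    p=vision.camera_params(n); print(n,p)
E
```

```text
pics
{'t': 0.0, 'q': array([-1.38098659,  0.46839343, -0.01160045,  1.60363102,  0.0059719 ,
        1.07141719, -0.05628719]), 'joint_velocities': array([-0.00031826, -0.00019793,  0.00023573,  0.00170742, -0.00030064,
       -0.00019153, -0.00024682]), 'joint_efforts': array([ 1.11503398e-04, -5.32373500e+01,  2.17839639e-02, -2.51307482e+01,
        1.14960273e-02,  7.60079274e-03, -1.49053182e-05]), 'tcp_pos': array([0.14989306, 0.63189664, 0.23032472]), 'tool_rot': array([-1.51426675,  1.56898195, -1.74714321]), 'force': array([ 0.76769527, -0.08498467, -0.75543073]), 'wrist_torque': array([-0.01329388,  0.03801161,  0.04458127]), 'grip_width': 0.08567691548840634}
scene {'K': array([[400.49335327,   0.        , 284.98188787],
       [  0.        , 400.49335327, 219.34822238],
       [  0.        ,   0.        ,   1.        ]]), 'R': array([[ 0.79657433,  0.60426068, -0.01839473],
       [ 0.46552805, -0.63253232, -0.6190206 ],
       [-0.38568507,  0.48453266, -0.7851593 ]]), 't': array([-0.40649881, -0.18945616,  1.32894776])}
top {'K': array([[516.53272715,   0.        , 271.34419534],
       [  0.        , 516.53272715, 212.00482918],
       [  0.        ,   0.        ,   1.        ]]), 'R': array([[-2.70157499e-02, -9.99610284e-01, -7.03063134e-03],
       [-9.75722409e-01,  2.78979864e-02, -2.17226800e-01],
       [ 2.17338284e-01,  9.91399637e-04, -9.76095839e-01]]), 't': array([0.02793478, 0.51188909, 1.35393746])}
wrist {'K': array([[294.10455321,   0.        , 282.9600673 ],
       [  0.        , 294.10455321, 210.11934593],
       [  0.        ,   0.        ,   1.        ]]), 'R': array([[ 0.23239538,  0.97262045, -0.00135775],
       [ 0.92102363, -0.2196179 ,  0.32168842],
       [ 0.31258255, -0.07600943, -0.94684461]]), 't': array([-0.64954114, -0.04006628,  0.38211214])}
```

View pics/a_scene.png

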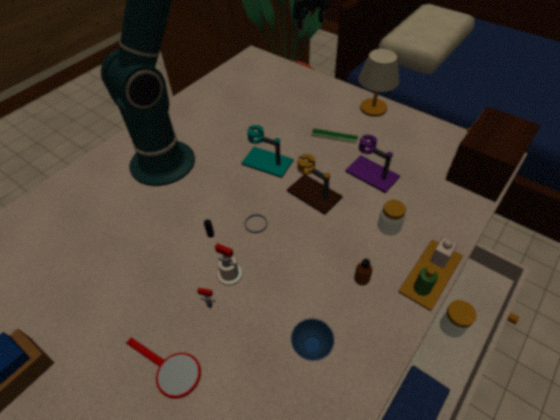

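View pics/a_top.png

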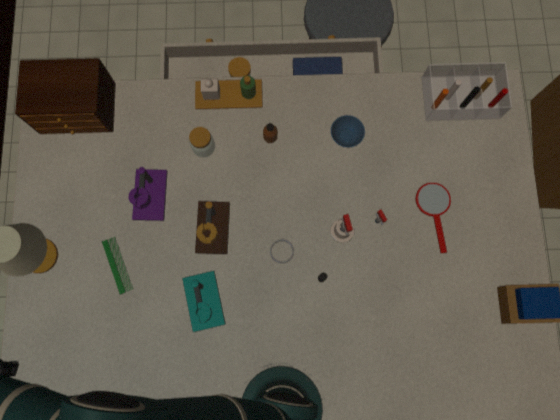

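View pics/a_wrist.png

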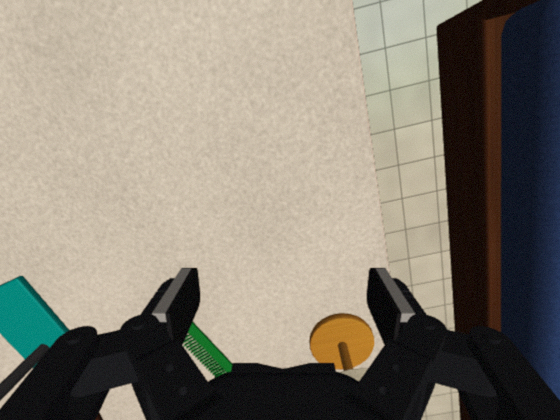

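The scene picture shows the hanger in the white pot at (226,262) and a smaller one standing alone at (206,297). The brown stand with the brass collar is at (307,165), with the turquoise look-alike at (257,135) and the purple one at (368,145). In the top view, the hanger is at (345,224), the small hanger at (380,216) and the brass collar at (207,233).

Candidates for the hanger: pot (226,262) or small loose one (206,297). I choose the one in the pot. Candidates for the stand: brown, turquoise or purple. I choose the brown one with brass.

```bash
cat > h.py <<'E'
from rig import observe, vision, workorder
import cv2, numpy as np
from scipy.spatial.transform import Rotation as Ro
def ray(p,uv):
    d=p["R"].T@np.linalg.solve(p["K"],np.array([uv[0],uv[1],1.])); c=-p["R"].T@p["t"]; return c,d
def atz(p,uv,z):
    c,d=ray(p,uv); return c+d*(z-c[2])/d[2]
def proj(p,X):
    x=p["K"]@(p["R"]@np.asarray(X,float)+p["t"]); return x[:2]/x[2]
def tri(obs):
    A=np.zeros((3,3));b=np.zeros(3)
    for p,uv in obs:
        c,d=ray(p,uv); d/=np.linalg.norm(d); P=np.eye(3)-np.outer(d,d); A+=P;b+=P@c
    return np.linalg.solve(A,b)
def toolR(s): return Ro.from_euler("xyz",s["tool_rot"]).as_matrix()
def save(n,im,box=None,k=1):
    if box: im=im[box[1]:box[3],box[0]:box[2]]
    im=cv2.resize(im,None,fx=k,fy=k,interpolation=cv2.INTER_CUBIC); cv2.imwrite("pics/"+n+".png",im[:,:,::-1])
E
python3 - <<'E'
from h import *
P={n:vision.camera_params(n) for n in("scene","top")}
im={n:vision.capture(n) for n in P}
for nm in("hanger","hanger_grip","pot","stand","collar"):
    for n in P:
        for r in vision.regions_of(nm,n)[:4]:
            ys,xs=np.nonzero(r["region"]); c=(xs.mean(),ys.mean())
            print(nm,n,round(r["conf"],2),np.round(r["box"]),np.round(c,1),atz(P[n],c,{"hanger":.09,"hanger_grip":.11,"pot":.03,"stand":.02,"collar":.125}[nm]).round(3))
a=im["scene"][225:325,180:260];b=im["scene"][140:220,280:350]
t1=im["top"][195:255,320:400];t2=im["top"][190:265,185:240]
f=lambda x:cv2.resize(x,(390,290),interpolation=cv2.INTER_CUBIC)
save("crops",np.vstack([np.hstack([f(a),f(b)]),np.hstack([f(t1),f(t2)])]))
E
```

```text
hanger scene 0.78 [217. 242. 231. 267.] [223.7 254.8] [ 0.463 -0.185  0.09 ]
hanger scene 0.64 [198. 290. 214. 309.] [205.6 296.9] [ 0.508 -0.295  0.09 ]
hanger scene 0.42 [285. 155. 343. 215.] [313.1 187.1] [0.511 0.132 0.09 ]
hanger top 0.58 [340. 216. 353. 237.] [346.1 225. ] [ 0.464 -0.183  0.09 ]
hanger top 0.45 [373. 209. 389. 224.] [380. 217.] [ 0.483 -0.274  0.09 ]
hanger_grip scene 0.57 [212. 244. 241. 264.] [224. 254.] [ 0.473 -0.191  0.11 ]
hanger_grip scene 0.54 [244. 216. 268. 231.] [254.7 222.2] [ 0.47  -0.072  0.11 ]
hanger_grip scene 0.46 [198. 291. 211. 306.] [205.4 295.7] [ 0.515 -0.299  0.11 ]
hanger_grip top 0.59 [372. 212. 390. 225.] [380.2 218.1] [ 0.476 -0.27   0.11 ]
hanger_grip top 0.5 [341. 215. 351. 234.] [346.3 224.7] [ 0.461 -0.181  0.11 ]
pot scene 0.69 [217. 258. 239. 286.] [228.7 273. ] [ 0.478 -0.195  0.03 ]
pot scene 0.5 [286. 156. 344. 215.] [312.8 186.8] [0.48 0.18 0.03]
pot top 0.69 [331. 221. 352. 244.] [339.5 233.4] [ 0.453 -0.172  0.03 ]
stand scene 0.95 [346. 135. 402. 195.] [372.3 166. ] [0.576 0.373 0.02 ]
stand scene 0.82 [242. 124. 293. 177.] [265.  153.7] [0.264 0.216 0.02 ]
stand scene 0.55 [289. 152. 339. 214.] [312.7 186.1] [0.473 0.189 0.02 ]
stand top 0.91 [192. 200. 233. 255.] [212.3 227.7] [0.481 0.179 0.02 ]
stand top 0.89 [130. 171. 168. 222.] [149.  194.8] [0.58  0.358 0.02 ]
collar scene 0.88 [344. 134. 398. 187.] [372.4 165.8] [0.617 0.269 0.125]
collar scene 0.86 [243. 126. 292. 177.] [264.6 153.5] [0.34  0.131 0.125]
collar scene 0.82 [284. 155. 338. 213.] [312.8 186.1] [0.526 0.107 0.125]
collar scene 0.47 [218. 241. 235. 268.] [224.4 255.2] [ 0.484 -0.199  0.125]
collar top 0.93 [181. 274. 224. 333.] [203.4 301.6] [0.273 0.19  0.125]
collar top 0.71 [196. 200. 230. 257.] [212.2 227.5] [0.461 0.167 0.125]
collar top 0.62 [131. 167. 169. 218.] [148.7 194.6] [0.553 0.333 0.125]
```

View pics/crops.png

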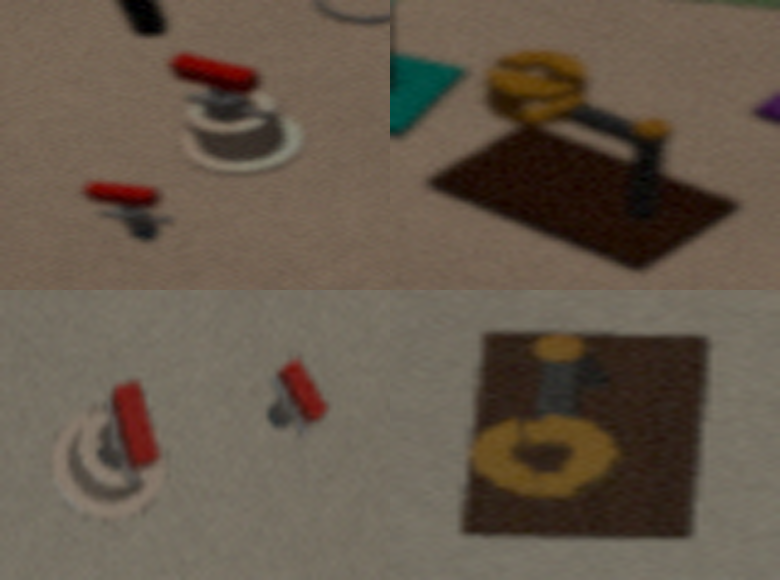

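Run:
```python
from h import *
s=observe();R=toolR(s);print(R.round(3),s["t"])
p=vision.camera_params("wrist");c=-p["R"].T@p["t"]
print("cam in tool",(R.T@(c-s["tcp_pos"])).round(3),"axes",(R.T@p["R"].T).round(3))
P={n:vision.camera_params(n) for n in("scene","top")}
# hand pixel picks from crops
pk={"grip":((180+212/390*80,225+73/290*100),(320+136/390*80,195+(424-290)/290*60)),
"collar":((280+(537-390)/390*70,140+73/290*80),(185+(543-390)/390*55,190+(456-290)/290*75)),
"posttop":((280+(651-390)/390*70,140+128/290*80),(185+(558-390)/390*55,190+(347-290)/290*75))}
for k,(a,b) in pk.items():
    X=tri([(P["scene"],a),(P["top"],b)]);print(k,X.round(3),proj(P["scene"],X)-a,proj(P["top"],X)-b)
# grip dir in top
a=atz(P["top"],(320+125/390*80,195+(384-290)/290*60),.126);b=atz(P["top"],(320+148/390*80,195+(464-290)/290*60),.126);print("grip dir",a-b)
# stand base corners in top, z=.012
for u,v in((485,334),(706,338),(690,537),(463,533)):
    print(atz(P["top"],(185+(u-390)/390*55,190+(v-290)/290*75),.012).round(3))
```

```text
[[ 0.     0.231  0.973]
 [ 0.     0.973 -0.231]
 [-1.     0.     0.   ]] 0.75
cam in tool [-0.143  0.    -0.084] axes [[-0.    -0.322  0.947]
 [ 1.    -0.002 -0.001]
 [ 0.002  0.947  0.322]]
grip [ 0.466 -0.185  0.112] [-0.02538042  0.00630158] [-0.02020747 -0.01338726]
collar [0.449 0.184 0.118] [-0.51274814  0.14667104] [-0.43128604 -0.40500813]
posttop [0.526 0.178 0.107] [-0.00078772  0.00023085] [-0.00062195 -0.00061225]
grip dir [0.04379625 0.00956753 0.        ]
[0.559 0.22  0.012]
[0.554 0.131 0.012]
[0.407 0.139 0.012]
[0.412 0.228 0.012]
```

>>> carry_out(
  series=[
    {"twist":[-2,0,0],"dp":[0,-0.019,0.02],"fingers":1},
    {"twist":[-4,0,0],"dp":[0,-0.045,0.048],"fingers":1},
    {"twist":[-6,0,0],"dp":[0,-0.073,0.078],"fingers":1},
    {"twist":[-8,0,0],"dp":[0,-0.101,0.108],"fingers":1},
    {"twist":[-10,0,0],"dp":[0,-0.129,0.138],"fingers":1},
    {"twist":[-12,0,0],"dp":[0,-0.157,0.168],"fingers":1},
    {"twist":[-14,0,0],"dp":[0,-0.185,0.198],"fingers":1},
    {"twist":[-16,0,0],"dp":[0,-0.213,0.228],"fingers":1},
    {"twist":[-18,0,0],"dp":[0,-0.241,0.258],"fingers":1},
    {"twist":[-20,0,0],"dp":[0,-0.269,0.288],"fingers":1},
  ],
)

```text
t: 1.58
tcp_pos: [0.369, 0.3025, 0.2317]
tool_rot: [0.8, 1.57, 0.918]
force: [0.7, -0.1, -0.1]
grip_width: 0.0855
```

```bash
cat >> h.py <<'E'
def go(X,yaw,s=None):
    """dp,twist in tool frame to reach TCP X with tool y-axis pointing at yaw(deg)+90, tool down"""
    s=s or observe();R=toolR(s);y=np.deg2rad(yaw)
    T=np.array([[0,-np.sin(y),np.cos(y)],[0,np.cos(y),np.sin(y)],[-1,0,0]])
    rv=np.rad2deg(Ro.from_matrix(R.T@T).as_rotvec())
    print("t",round(s["t"],2),"tcp",s["tcp_pos"].round(4),"yaw",np.rad2deg(np.arctan2(R[1,2],R[0,2])).round(2),"dp",(R.T@(np.array(X)-s["tcp_pos"])).round(4),"twist",rv.round(2),"F",s["force"].round(2),"w",round(s["grip_width"],4))
E
python3 -c "
from h import *
go([.449,.182,.23],12)"
```

```text
t 1.58 tcp [0.369  0.3025 0.2317] yaw 6.76 dp [ 0.0017 -0.1291  0.0653] twist [-5.24  0.04 -0.04] F [ 0.7  -0.09 -0.1 ] w 0.0855
```

>>> carry_out(
  series=[
    {"twist":[-1,0,0],"dp":[0,-0.035,0.018],"fingers":1},
    {"twist":[-2.5,0,0],"dp":[0,-0.07,0.036],"fingers":1},
    {"twist":[-4,0,0],"dp":[0,-0.1,0.051],"fingers":1},
    {"twist":[-5.2,0,0],"dp":[0,-0.122,0.062],"fingers":1},
    {"twist":[-5.2,0,0],"dp":[0,-0.129,0.065],"fingers":1},
    {"twist":[-5.2,0,0],"dp":[0,-0.129,0.065],"fingers":1},
  ],
)

```text
t: 2.08
tcp_pos: [0.4497, 0.1802, 0.2319]
tool_rot: [0.276, 1.569, 0.48]
force: [-1.2, -0.7, 0.3]
grip_width: 0.0855
```

Run:
```python
from h import *
go([.449,.182,.23],12)
im=vision.capture("wrist"); save("w1",im); save("w1c",im,(180,110,380,260),4)
```

```text
t 2.08 tcp [0.4497 0.1802 0.2319] yaw 11.69 dp [ 0.0019  0.0019 -0.0003] twist [-0.31  0.08 -0.02] F [-1.2  -0.73  0.28] w 0.0855
```

View pics/w1c.png

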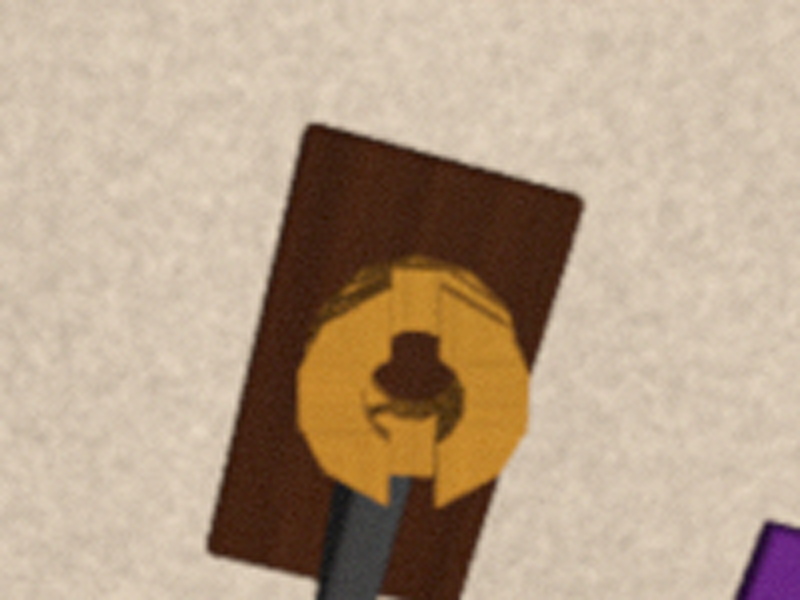

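Run:
```python
from h import *
p=vision.camera_params("wrist")
f=lambda u,v,z:atz(p,(180+(u+.5)/4-.5,110+(v+.5)/4-.5),z)
L=f(297,385,.125);Rr=f(528,385,.125);print(L,Rr,np.linalg.norm(L-Rr))
up=[f(390,290,.125),f(440,285,.125)];lo=[f(388,505,.125),f(436,507,.125)]
for q in up+lo: print(q.round(4))
print("slot widths",np.linalg.norm(up[0]-up[1]),np.linalg.norm(lo[0]-lo[1]))
u=sum(up)/2;l=sum(lo)/2;d=l-u;print("mid",(u+l)/2,"len",np.linalg.norm(d),"yaw",np.rad2deg(np.arctan2(d[1],d[0])))
for e0,e1 in((f(390,290,.125),f(388,505,.125)),(f(440,285,.125),f(436,507,.125))):
    d=e1-e0;print("edge yaw",np.rad2deg(np.arctan2(d[1],d[0])))
# base corners z .012
c=[f(308,124,.012),f(582,197,.012),f(210,552,.012)]
for q in c: print(q.round(4))
print("stand yaw",np.rad2deg(np.arctan2(*(c[2]-c[0])[[1,0]])), "len",np.linalg.norm(c[1]-c[0]))
im=cv2.imread("pics/w1.png")
def draw(C,yaw):
    im2=cv2.resize(im[110:260,180:380],None,fx=4,fy=4,interpolation=cv2.INTER_CUBIC)
    def pt(X):
        q=proj(p,X);return tuple(int(round(v)) for v in ((q[0]-180+.5)*4-.5,(q[1]-110+.5)*4-.5))
    for r in(.0265,.0115):
        cv2.polylines(im2,[np.array([pt([C[0]+r*np.cos(a),C[1]+r*np.sin(a),.125]) for a in np.linspace(0,6.28,60)])],True,(255,0,0),1)
    for o in(-.0055,.0055):
        n=np.array([-np.sin(yaw),np.cos(yaw)])*o;e=np.array([np.cos(yaw),np.sin(yaw)])*.0265
        cv2.line(im2,pt([*(C+n-e),.125]),pt([*(C+n+e),.125]),(0,255,0),1)
    return im2
C=((L+Rr)/2)[:2]
cen=((u+l)/2)[:2]
np.save("c.npy",cen)
print(C,cen)
cv2.imwrite("pics/w1o.png",draw(cen,np.arctan2(d[1],d[0])))
```

```text
[0.45125844 0.15687835 0.125     ] [0.44075887 0.20739217 0.125     ] 0.05159347820004258
[0.4257 0.1729 0.125 ]
[0.4225 0.1833 0.125 ]
[0.4757 0.1825 0.125 ]
[0.474  0.1935 0.125 ]
slot widths 0.01091820894473561 0.011119419204965996
mid [0.44947561 0.18307055 0.125     ] len 0.051706435215455995 yaw 11.026835344349044
edge yaw 10.876763666232112
edge yaw 11.172293751605697
[0.4073 0.1419 0.012 ]
[0.4117 0.2283 0.012 ]
[0.5545 0.1343 0.012 ]
stand yaw -2.973074033621989 len 0.08650785824580585
[0.44600865 0.18213526] [0.44947561 0.18307055]
```

View pics/w1o.png

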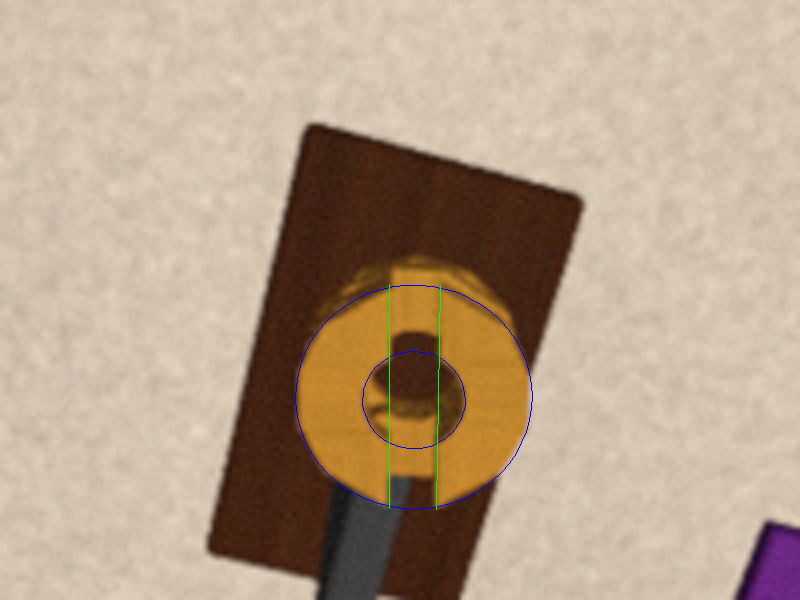

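The wrist picture shows the brass collar with its slot line nearly vertical in the image. The overlay of known sizes fits: centre (0.4495, 0.1831), slot yaw 11.0°, and stand yaw −3.0°. That puts the slots 0.244 rad from the stand's x, within the stated range. Next I move over the pot.

>>> carry_out(
  series=[
    {"twist":[0,0,0],"dp":[0,-0.025,-0.004],"fingers":1},
    {"twist":[0,0,0],"dp":[0,-0.063,-0.01],"fingers":1},
    {"twist":[0,0,0],"dp":[0,-0.103,-0.016],"fingers":1},
    {"twist":[0,0,0],"dp":[0,-0.143,-0.023],"fingers":1},
    {"twist":[0,0,0],"dp":[0,-0.183,-0.029],"fingers":1},
    {"twist":[0,0,0],"dp":[0,-0.223,-0.036],"fingers":1},
    {"twist":[0,0,0],"dp":[0,-0.263,-0.042],"fingers":1},
    {"twist":[0,0,0],"dp":[0,-0.303,-0.049],"fingers":1},
    {"twist":[0,0,0],"dp":[0,-0.34,-0.055],"fingers":1},
    {"twist":[0,0,0],"dp":[0,-0.361,-0.058],"fingers":1},
  ],
)

```text
t: 2.97
tcp_pos: [0.4664, -0.1852, 0.2316]
tool_rot: [0.061, 1.569, 0.267]
force: [-0.6, 0.6, -0.1]
grip_width: 0.0854
```

>>> carry_out(
  series=[
    {"twist":[0,0,0],"dp":[0,0,0],"fingers":1},
    {"twist":[0,0,0],"dp":[0,0,0],"fingers":1},
  ],
)

```text
t: 3.13
tcp_pos: [0.4667, -0.1844, 0.2314]
tool_rot: [0.403, 1.569, 0.609]
force: [0.1, 1.0, 0.2]
grip_width: 0.0852
```

Run:
```python
from h import *
go([.466,-.185,.23],12)
im=vision.capture("wrist"); save("w2",im); save("w2c",im,(180,110,380,260),4)
```

```text
t 3.13 tcp [ 0.4667 -0.1844  0.2314] yaw 11.79 dp [ 0.0014 -0.0005 -0.0008] twist [-0.21  0.08 -0.03] F [0.05 0.96 0.22] w 0.0852
```

View pics/w2c.png

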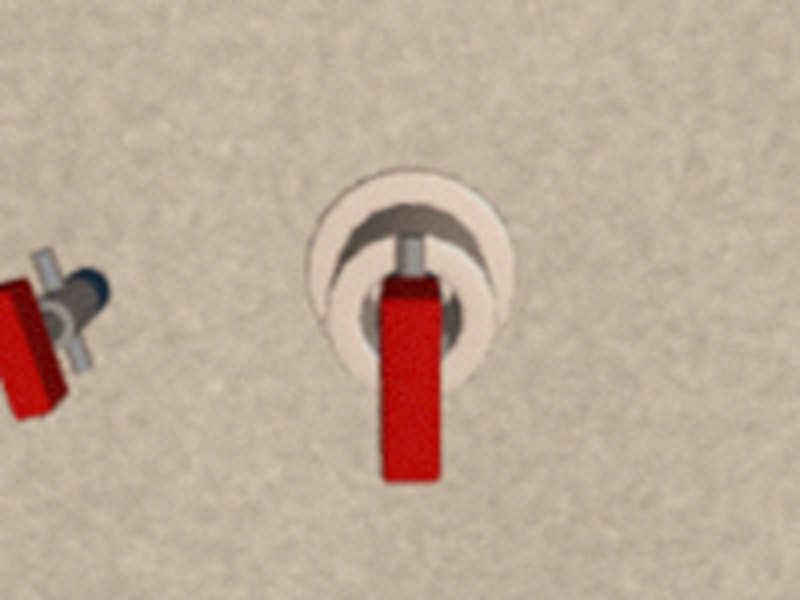

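Run:
```python
from h import *
p=vision.camera_params("wrist")
f=lambda u,v,z:atz(p,(180+(u+.5)/4-.5,110+(v+.5)/4-.5),z)
a,b,c,d=[f(u,v,.126) for u,v in((384,297),(440,297),(384,482),(440,481))]
m=(a+b+c+d)/4;e=(c+d-a-b)/2;print("top centre",m,"len",np.linalg.norm(e),"wid",np.linalg.norm(b-a+d-c)/2,"yaw",np.rad2deg(np.arctan2(e[1],e[0])))
# pin end (tip, half 24mm) at z=.064
print("pin tip",f(411,235,.068)+0.024*e/np.linalg.norm(e))
# pot foot outer circle: left 305..right 516 row ~265
print("foot",(f(306,262,.004)+f(516,262,.004))/2)
q=[f(329,322,.06),f(497,322,.06)];print("rim",sum(q)/2,np.linalg.norm(q[0]-q[1]))
```

```text
top centre [ 0.46521436 -0.18287272  0.126     ] len 0.04321394065116085 wid 0.012460747834530179 yaw 11.800830702810337
pin tip [ 0.46514298 -0.18313928  0.068     ]
foot [ 0.46207105 -0.18381628  0.004     ]
rim [ 0.46671676 -0.182255    0.06      ] 0.046374875957384556
```

The picture shows the red bar over the white pot at crop (412,390): yaw 11.8°, centre (0.465, −0.183), length 43 mm (44 given). The small hanger is at the left edge of the crop (40,330). The bar length and the pot both match, so this is the larger hanger. I descend with the jaws part open.

>>> carry_out(
  series=[
    {"twist":[0,0,0],"dp":[0.015,0.0017,-0.0012],"fingers":0.6},
    {"twist":[0,0,0],"dp":[0.035,0.0017,-0.0012],"fingers":0.6},
    {"twist":[0,0,0],"dp":[0.055,0.0017,-0.0012],"fingers":0.6},
    {"twist":[0,0,0],"dp":[0.078,0.0017,-0.0012],"fingers":0.6},
    {"twist":[0,0,0],"dp":[0.1,0.0017,-0.0012],"fingers":0.6},
    {"twist":[0,0,0],"dp":[0.118,0.0017,-0.0012],"fingers":0.6},
    {"twist":[0,0,0],"dp":[0.128,0.0017,-0.0012],"fingers":0.6},
    {"twist":[0,0,0],"dp":[0.132,0.0017,-0.0012],"fingers":0.6},
    {"twist":[0,0,0],"dp":[0.132,0.0017,-0.0012],"fingers":0.6},
    {"twist":[0,0,0],"dp":[0.132,0.0017,-0.0012],"fingers":0.6},
  ],
)

```text
t: 4.02
tcp_pos: [0.4661, -0.1809, 0.0999]
tool_rot: [0.471, 1.568, 0.68]
force: [0.2, -0.6, 0.3]
grip_width: 0.0513
```

Run:
```python
from h import *
go([.4652,-.183,.099],11.8)
im=vision.capture("wrist"); save("w3",im)
```

```text
t 4.02 tcp [ 0.4661 -0.1809  0.0999] yaw 11.99 dp [ 0.0009 -0.0019 -0.0013] twist [ 0.19  0.13 -0.07] F [ 0.21 -0.61  0.33] w 0.0513
```

View pics/w3.png

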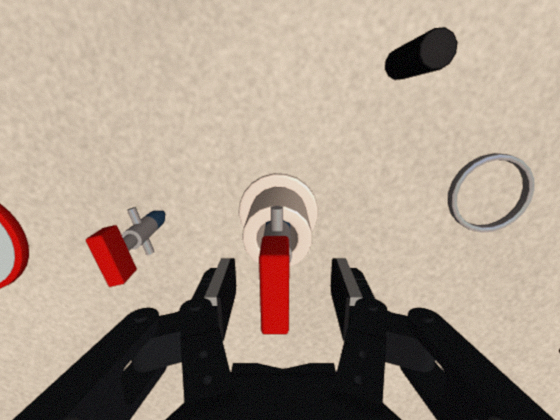

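The picture shows the bar at (275,285) between the pads, whose mid-point is x≈283, so the tool is about 2 mm off in +y. I correct that, then close.

>>> carry_out(
  series=[
    {"twist":[0,0,0],"dp":[0.0,-0.002,-0.0012],"fingers":0.6},
    {"twist":[0,0,0],"dp":[0.0,-0.0025,-0.0012],"fingers":0.6},
    {"twist":[0,0,0],"dp":[0.0,-0.0025,-0.0012],"fingers":0.3},
    {"twist":[0,0,0],"dp":[0.0,-0.0025,-0.0012],"fingers":0.2},
    {"twist":[0,0,0],"dp":[0.0,-0.0025,-0.0012],"fingers":0.1},
    {"twist":[0,0,0],"dp":[0.0,-0.0025,-0.0012],"fingers":0.0},
    {"twist":[0,0,0],"dp":[0.0,-0.0025,-0.0012],"fingers":0.0},
    {"twist":[0,0,0],"dp":[0.0,-0.0025,-0.0012],"fingers":0.0},
    {"twist":[0,0,0],"dp":[0.0,-0.0025,-0.0012],"fingers":0.0},
  ],
)

```text
t: 4.82
tcp_pos: [0.4658, -0.184, 0.1006]
tool_rot: [0.168, 1.567, 0.377]
force: [-0.8, -0.7, 4.7]
grip_width: 0.013
```

Run:
```python
from h import *
go([.4652,-.183,.099],11.8)
im=vision.capture("wrist"); save("w4",im)
```

```text
t 4.82 tcp [ 0.4658 -0.184   0.1006] yaw 11.96 dp [ 0.0016  0.0011 -0.0004] twist [ 0.16  0.2  -0.03] F [-0.77 -0.68  4.68] w 0.013
```

View pics/w4.png

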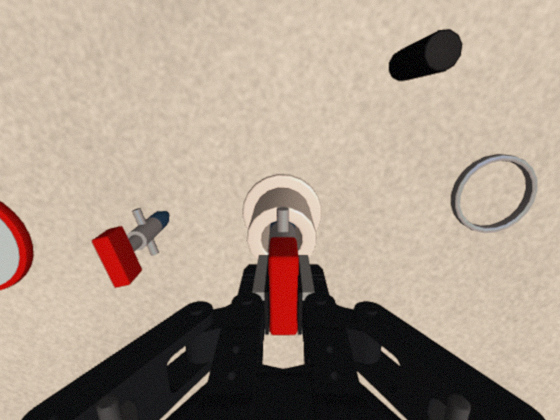

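The bar is gripped, measured width 13 mm, and still centred in the picture at (284,285). I lift.

>>> carry_out(
  series=[
    {"twist":[0,0,0],"dp":[-0.005,0,0],"fingers":0},
    {"twist":[0,0,0],"dp":[-0.015,0,0],"fingers":0},
    {"twist":[0,0,0],"dp":[-0.03,0,0],"fingers":0},
    {"twist":[0,0,0],"dp":[-0.05,0,0],"fingers":0},
    {"twist":[0,0,0],"dp":[-0.075,0,0],"fingers":0},
    {"twist":[0,0,0],"dp":[-0.1,0,0],"fingers":0},
    {"twist":[0,0,0],"dp":[-0.125,0,0],"fingers":0},
    {"twist":[0,0,0],"dp":[-0.145,0,0],"fingers":0},
    {"twist":[0,0,0],"dp":[-0.155,0,0],"fingers":0},
    {"twist":[0,0,0],"dp":[-0.155,0,0],"fingers":0},
  ],
)

```text
t: 5.7
tcp_pos: [0.4664, -0.1846, 0.2579]
tool_rot: [-0.11, 1.563, 0.098]
force: [-0.3, -0.1, -1.6]
grip_width: 0.0128
```

Run:
```python
from h import *
go([.449,.182,.252],11)
im=vision.capture("wrist"); save("w5",im); save("w5c",im,(200,150,360,350),3)
```

```text
t 5.7 tcp [ 0.4664 -0.1846  0.2579] yaw 11.96 dp [0.0061 0.3622 0.0589] twist [0.96 0.45 0.05] F [-0.29 -0.14 -1.56] w 0.0128
```

View pics/w5c.png

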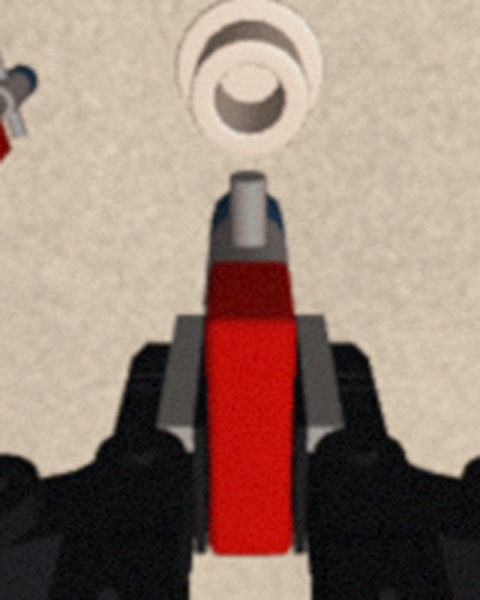

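Run:
```python
from h import *
p=vision.camera_params("wrist");s=observe();R=toolR(s);t=s["tcp_pos"]
f=lambda u,v,z:R.T@(atz(p,(200+(u+.5)/3-.5,150+(v+.5)/3-.5),t[2]+z)-t)
for h in(.0254,.029):
  a,b,c,d=[f(*q,h) for q in((207,319),(296,319),(211,553),(293,553))]
  print(h,"mid tool",((a+b+c+d)/4).round(4),"len",np.linalg.norm(c+d-a-b)/2,"w",np.linalg.norm(a-b),np.linalg.norm(c-d))
  # pin: upper end top edge z: pin axis 50mm below grip centre ; grip top=+12
  hp=h-.062
  print("pin tip (expect z -.024)",f(249,175,hp+.004).round(4), f(249,185,hp).round(4))
  print("pin bottom-left/right", f(232,245,hp+.004).round(4),f(266,245,hp+.004).round(4))
```

```text
0.0254 mid tool [-0.0254  0.001  -0.0004] len 0.04312036641622411 w 0.01324655860503192 0.013513018395097253
pin tip (expect z -.024) [ 0.0325  0.0005 -0.0253] [ 0.0365  0.0005 -0.0217]
pin bottom-left/right [ 0.0326 -0.0032 -0.0094] [ 0.0326  0.0042 -0.0094]
0.029 mid tool [-0.029  0.001 -0.003] len 0.04179853355932303 w 0.012840492101886241 0.013098783702883983
pin tip (expect z -.024) [ 0.0289  0.0005 -0.0265] [ 0.0329  0.0005 -0.023 ]
pin bottom-left/right [ 0.0289 -0.0031 -0.0109] [ 0.0289  0.0041 -0.0109]
```

Lifted cleanly. The drop, pin and bar are hanging straight, at most 1 mm from the tool axis as measured. I carry it over the collar.

>>> carry_out(
  series=[
    {"twist":[0.1,0,0],"dp":[0,0.015,0.002],"fingers":0},
    {"twist":[0.2,0,0],"dp":[0,0.045,0.007],"fingers":0},
    {"twist":[0.3,0.1,0],"dp":[0,0.083,0.013],"fingers":0},
    {"twist":[0.4,0.1,0],"dp":[0,0.123,0.02],"fingers":0},
    {"twist":[0.5,0.2,0],"dp":[0,0.163,0.027],"fingers":0},
    {"twist":[0.6,0.2,0],"dp":[0,0.203,0.033],"fingers":0},
    {"twist":[0.7,0.3,0],"dp":[0,0.243,0.04],"fingers":0},
    {"twist":[0.8,0.4,0],"dp":[0,0.283,0.046],"fingers":0},
    {"twist":[0.9,0.45,0],"dp":[0,0.318,0.052],"fingers":0},
    {"twist":[1,0.45,0],"dp":[0,0.345,0.057],"fingers":0},
  ],
)

```text
t: 6.58
tcp_pos: [0.4479, 0.1682, 0.2547]
tool_rot: [3.097, 1.565, -2.991]
force: [0.9, -0.0, -1.2]
grip_width: 0.0127
```

Run:
```python
from h import *
go([.4502,.1824,.245],11)
```

```text
t 6.58 tcp [0.4479 0.1682 0.2547] yaw 11.14 dp [0.0097 0.0135 0.0051] twist [ 0.14 -0.35 -0.01] F [ 0.89 -0.   -1.22] w 0.0127
```

>>> carry_out(
  series=[
    {"twist":[0.1,-0.2,0],"dp":[0.004,0.008,0.003],"fingers":0},
    {"twist":[0.1,-0.35,0],"dp":[0.008,0.013,0.005],"fingers":0},
    {"twist":[0.1,-0.35,0],"dp":[0.01,0.0135,0.005],"fingers":0},
    {"twist":[0.1,-0.35,0],"dp":[0.01,0.0135,0.005],"fingers":0},
    {"twist":[0.1,-0.35,0],"dp":[0.01,0.0135,0.005],"fingers":0},
  ],
)

```text
t: 7.0
tcp_pos: [0.4502, 0.1804, 0.2441]
tool_rot: [-2.633, 1.569, -2.443]
force: [-0.2, 0.2, -0.8]
grip_width: 0.0128
```

Run:
```python
from h import *
go([.4502,.1824,.245],11)
im=vision.capture("wrist"); save("w6",im); save("w6c",im,(200,110,360,310),3)
```

```text
t 7.0 tcp [0.4502 0.1804 0.2441] yaw 10.88 dp [-0.0009  0.002   0.0004] twist [-0.12 -0.08  0.04] F [-0.2   0.16 -0.82] w 0.0128
```

View pics/w6c.png

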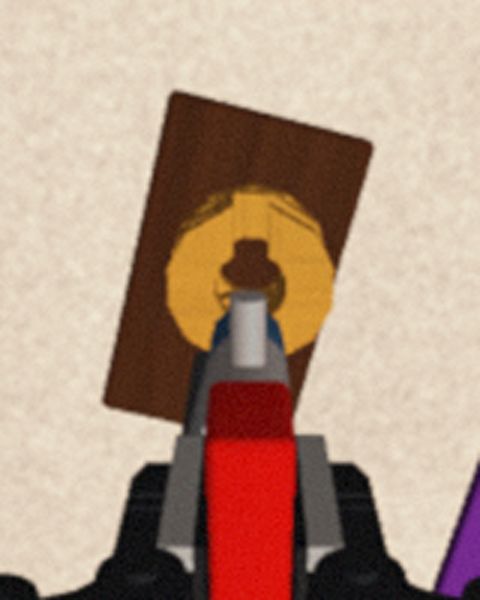

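The picture shows the collar slot centred at crop x≈251 and the pin at x≈248.5, about 0.7 mm apart; the pose reading says 1.9 mm. I split the difference and lower the cone into the bore.

>>> carry_out(
  series=[
    {"twist":[-0.1,0,0],"dp":[0.004,0.0013,0.0003],"fingers":0},
    {"twist":[-0.1,0,0],"dp":[0.008,0.0015,0.0003],"fingers":0},
    {"twist":[-0.1,0,0],"dp":[0.013,0.0015,0.0003],"fingers":0},
    {"twist":[-0.1,0,0],"dp":[0.018,0.0015,0.0003],"fingers":0},
    {"twist":[-0.1,0,0],"dp":[0.023,0.0015,0.0003],"fingers":0},
    {"twist":[-0.1,0,0],"dp":[0.028,0.0015,0.0003],"fingers":0},
    {"twist":[-0.1,0,0],"dp":[0.032,0.0015,0.0003],"fingers":0},
    {"twist":[-0.1,0,0],"dp":[0.035,0.0015,0.0003],"fingers":0},
    {"twist":[-0.1,0,0],"dp":[0.037,0.0015,0.0003],"fingers":0},
  ],
)

```text
t: 7.8
tcp_pos: [0.4502, 0.1821, 0.2069]
tool_rot: [-2.698, 1.57, -2.506]
force: [0.2, -0.1, -1.0]
grip_width: 0.0131
```

Run:
```python
from h import *
go([.4502,.1824,.172],11)
im=vision.capture("wrist"); save("w7c",im,(200,110,360,310),3)
```

```text
t 7.8 tcp [0.4502 0.1821 0.2069] yaw 10.99 dp [0.0349 0.0003 0.0001] twist [-0.01 -0.06  0.03] F [ 0.2  -0.08 -1.03] w 0.0131
```

View pics/w7c.png

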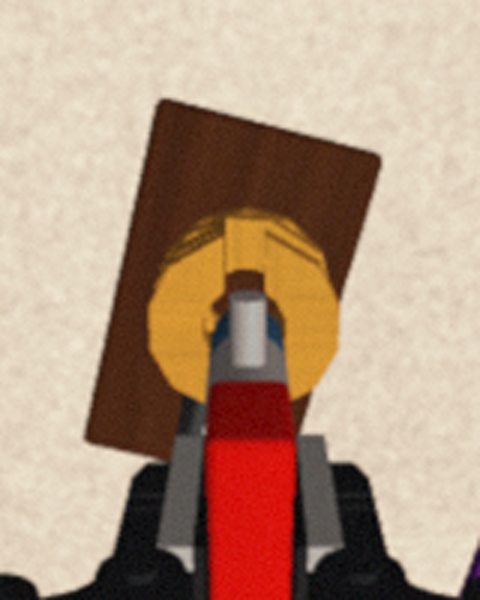

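The drop's tip is in the bore with no contact (force −1.0 N, just the weight). The slot centre is now at x≈244 and the pin at 248.5, so I shift about 1 mm in −y while lowering.

>>> carry_out(
  series=[
    {"twist":[0,0,0],"dp":[0.003,-0.0005,0],"fingers":0},
    {"twist":[0,0,0],"dp":[0.007,-0.001,0],"fingers":0},
    {"twist":[0,0,0],"dp":[0.012,-0.001,0],"fingers":0},
    {"twist":[0,0,0],"dp":[0.017,-0.001,0],"fingers":0},
    {"twist":[0,0,0],"dp":[0.022,-0.001,0],"fingers":0},
    {"twist":[0,0,0],"dp":[0.027,-0.001,0],"fingers":0},
    {"twist":[0,0,0],"dp":[0.031,-0.001,0],"fingers":0},
    {"twist":[0,0,0],"dp":[0.034,-0.001,0],"fingers":0},
    {"twist":[0,0,0],"dp":[0.035,-0.001,0],"fingers":0},
  ],
)

```text
t: 8.6
tcp_pos: [0.45, 0.1809, 0.1711]
tool_rot: [-2.745, 1.568, -2.554]
force: [-0.3, -0.1, -1.1]
grip_width: 0.013
```

Run:
```python
from h import *
go([.4502,.1811,.165],11)
im=vision.capture("wrist"); save("w8c",im,(220,150,340,300),4)
```

```text
t 8.6 tcp [0.45   0.1809 0.1711] yaw 10.99 dp [0.0061 0.0002 0.0003] twist [-0.01 -0.13  0.05] F [-0.32 -0.13 -1.07] w 0.013
```

View pics/w8c.png

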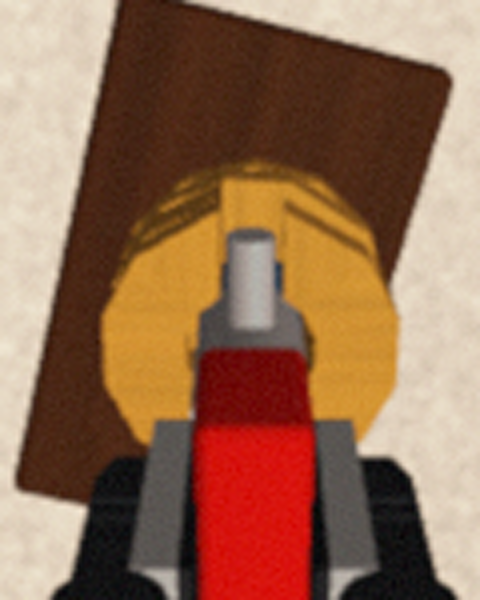

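Slot edges are at 221..284 and the pin at 229..276: both centred on 252.5. No contact yet. I lower gently through the rim height.

>>> carry_out(
  series=[
    {"twist":[0,0,0],"dp":[0.002,0,0],"fingers":0},
    {"twist":[0,0,0],"dp":[0.004,0,0],"fingers":0},
    {"twist":[0,0,0],"dp":[0.006,0,0],"fingers":0},
    {"twist":[0,0,0],"dp":[0.008,0,0],"fingers":0},
    {"twist":[0,0,0],"dp":[0.008,0,0],"fingers":0},
  ],
)

```text
t: 9.07
tcp_pos: [0.4498, 0.1808, 0.1629]
tool_rot: [-2.766, 1.568, -2.574]
force: [0.4, -0.0, -1.0]
grip_width: 0.013
```

Run:
```python
from h import *
go([.4502,.1811,.15],11)
print(observe()["wrist_torque"])
```

```text
t 9.07 tcp [0.4498 0.1808 0.1629] yaw 10.98 dp [0.0129 0.0002 0.0005] twist [-0.02 -0.16  0.06] F [ 0.39 -0.03 -1.04] w 0.013
[-0.02827323  0.00581559  0.01395249]
```

In the slot with no contact force (2.7 mm below the rim-contact height). I continue to just above the ledge.

>>> carry_out(
  series=[
    {"twist":[0,0,0],"dp":[0.002,0,0],"fingers":0},
    {"twist":[0,0,0],"dp":[0.005,0,0],"fingers":0},
    {"twist":[0,0,0],"dp":[0.008,0,0],"fingers":0},
    {"twist":[0,0,0],"dp":[0.01,0,0],"fingers":0},
    {"twist":[0,0,0],"dp":[0.012,0,0],"fingers":0},
    {"twist":[0,0,0],"dp":[0.012,0,0],"fingers":0},
  ],
)

```text
t: 9.57
tcp_pos: [0.4495, 0.1807, 0.1504]
tool_rot: [-2.775, 1.567, -2.583]
force: [1.0, 0.1, -1.8]
grip_width: 0.013
```

Run:
```python
from h import *
go([.4502,.1811,.148],11)
print(observe()["wrist_torque"])
im=vision.capture("wrist"); save("w9c",im,(220,150,340,300),4)
```

```text
t 9.57 tcp [0.4495 0.1807 0.1504] yaw 10.99 dp [0.0024 0.0003 0.0008] twist [-0.01 -0.2   0.08] F [ 1.    0.09 -1.81] w 0.013
[ 0.01125959 -0.01771615  0.02235752]
```

View pics/w9c.png

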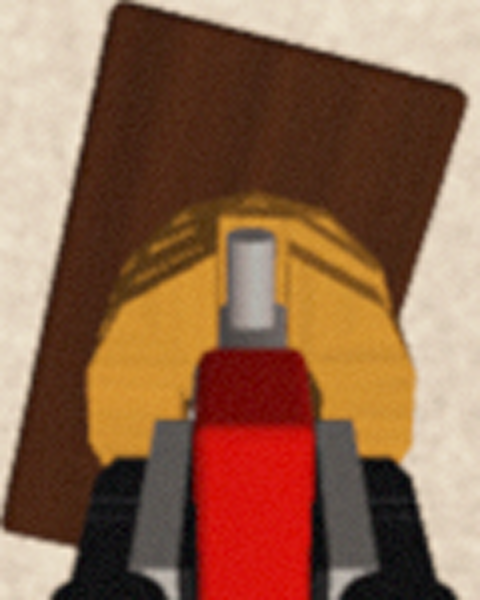

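The lugs are well inside the slot, with the pin centred. Next I feel for the ledge in 1 mm steps.

>>> carry_out(
  series=[
    {"twist":[0,0,0],"dp":[0.001,0,0.0005],"fingers":0},
    {"twist":[0,0.2,0],"dp":[0.002,0,0.0005],"fingers":0},
    {"twist":[0,0.2,0],"dp":[0.002,0,0.0005],"fingers":0},
  ],
)

```text
t: 9.87
tcp_pos: [0.4502, 0.1808, 0.1485]
tool_rot: [-2.954, 1.564, -2.762]
force: [0.1, -0.6, -1.9]
grip_width: 0.0131
```

>>> carry_out(
  series=[
    {"twist":[0,0,0],"dp":[0.001,0,0.0],"fingers":0},
    {"twist":[0,0,0],"dp":[0.001,0,0.0],"fingers":0},
  ],
)

```text
t: 10.03
tcp_pos: [0.4501, 0.1808, 0.1474]
tool_rot: [-2.953, 1.564, -2.762]
force: [0.5, 0.7, -0.9]
grip_width: 0.0131
```

>>> carry_out(
  series=[
    {"twist":[0,0,0],"dp":[0.001,0,0.0],"fingers":0},
    {"twist":[0,0,0],"dp":[0.001,0,0.0],"fingers":0},
  ],
)

```text
t: 10.2
tcp_pos: [0.4503, 0.1808, 0.1467]
tool_rot: [-2.971, 1.564, -2.78]
force: [-1.1, -1.1, 2.8]
grip_width: 0.0127
```

Ledge felt at TCP z=0.1467 (2.8 N), just where calculated (0.1466). I raise 1.3 mm, straighten the tool and begin turning clockwise.

Run:
```python
from h import *
go([.4502,.1811,.148],11)
go([.4502,.1811,.148],-9)
```

```text
t 10.2 tcp [0.4503 0.1808 0.1467] yaw 10.98 dp [-0.0013  0.0003 -0.    ] twist [-0.02 -0.39  0.07] F [-1.12 -1.09  2.83] w 0.0127
t 10.2 tcp [0.4503 0.1808 0.1467] yaw 10.98 dp [-0.0013  0.0003 -0.    ] twist [19.98 -0.38  0.14] F [-1.12 -1.09  2.83] w 0.0127
```

>>> carry_out(
  series=[
    {"twist":[0,-0.2,0],"dp":[-0.0013,0,0.0],"fingers":0},
    {"twist":[0,-0.4,0.1],"dp":[-0.0014,0,0.0],"fingers":0},
    {"twist":[2,-0.4,0.1],"dp":[-0.0014,0,0.0],"fingers":0},
    {"twist":[5,-0.4,0.1],"dp":[-0.0014,0,0.0],"fingers":0},
    {"twist":[8,-0.4,0.1],"dp":[-0.0014,0,0.0],"fingers":0},
    {"twist":[10,-0.4,0.1],"dp":[-0.0014,0,0.0],"fingers":0},
    {"twist":[10,-0.4,0.1],"dp":[-0.0014,0,0.0],"fingers":0},
  ],
)

```text
t: 10.78
tcp_pos: [0.4502, 0.1808, 0.148]
tool_rot: [-0.181, 1.57, -0.165]
force: [0.1, -0.3, -0.8]
grip_width: 0.0131
```

Run:
```python
from h import *
go([.4502,.1811,.148],-14)
print(observe()["wrist_torque"])
```

```text
t 10.78 tcp [0.4502 0.1808 0.148 ] yaw 0.94 dp [0.     0.0003 0.    ] twist [14.94  0.02  0.  ] F [ 0.1  -0.25 -0.82] w 0.0131
[ 0.01290496  0.02160738 -0.0052879 ]
```

Turned 10° freely, with no contact force. I continue 30°.

>>> carry_out(
  series=[
    {"twist":[3,0,0],"dp":[0,0,0.0],"fingers":0},
    {"twist":[7,0,0],"dp":[0,0,0.0],"fingers":0},
    {"twist":[11,0,0],"dp":[0,0,0.0],"fingers":0},
    {"twist":[15,0,0],"dp":[0,0,0.0],"fingers":0},
    {"twist":[19,0,0],"dp":[0,0,0.0],"fingers":0},
    {"twist":[23,0,0],"dp":[0,0,0.0],"fingers":0},
    {"twist":[27,0,0],"dp":[0,0,0.0],"fingers":0},
    {"twist":[30,0,0],"dp":[0,0,0.0],"fingers":0},
    {"twist":[30,0,0],"dp":[0,0,0.0],"fingers":0},
  ],
)

```text
t: 11.53
tcp_pos: [0.45, 0.1808, 0.1479]
tool_rot: [-0.003, 1.57, -0.51]
force: [-0.1, -0.1, -0.4]
grip_width: 0.0132
```

Run:
```python
from h import *
go([.4502,.1811,.148],-54)
print(observe()["wrist_torque"],observe()["q"])
```

```text
t 11.53 tcp [0.45   0.1808 0.1479] yaw -29.07 dp [-0.0001  0.0003 -0.    ] twist [ 2.493e+01  2.000e-02 -0.000e+00] F [-0.08 -0.05 -0.37] w 0.0132
[-0.03305927  0.04251158 -0.02082059] [-0.71382101  0.30821718  0.30842576  2.08816047 -0.13317894  0.7631232
  0.74080741]
```

Still free at −29°. I turn to −54°, the notch angle, slowing at the end.

>>> carry_out(
  series=[
    {"twist":[3,0,0],"dp":[0,0,0.0],"fingers":0},
    {"twist":[7,0,0],"dp":[0,0,0.0],"fingers":0},
    {"twist":[11,0,0],"dp":[0,0,0.0],"fingers":0},
    {"twist":[15,0,0],"dp":[0,0,0.0],"fingers":0},
    {"twist":[19,0,0],"dp":[0,0,0.0],"fingers":0},
    {"twist":[22,0,0],"dp":[0,0,0.0],"fingers":0},
    {"twist":[24,0,0],"dp":[0,0,0.0],"fingers":0},
    {"twist":[25,0,0],"dp":[0,0,0.0],"fingers":0},
    {"twist":[25,0,0],"dp":[0,0,0.0],"fingers":0},
  ],
)

```text
t: 12.28
tcp_pos: [0.4501, 0.1809, 0.1479]
tool_rot: [0.756, 1.57, -0.186]
force: [0.2, 1.0, -1.3]
grip_width: 0.0129
```

Run:
```python
from h import *
go([.4502,.1811,.148],-54)
print(observe()["wrist_torque"])
im=vision.capture("wrist"); save("w10c",im,(220,150,340,300),4)
```

```text
t 12.28 tcp [0.4501 0.1809 0.1479] yaw -53.99 dp [-0.0001  0.0002 -0.0001] twist [ 0.01  0.03 -0.02] F [ 0.22  0.97 -1.27] w 0.0129
[ 0.04529748 -0.0463617   0.06442557]
```

View pics/w10c.png

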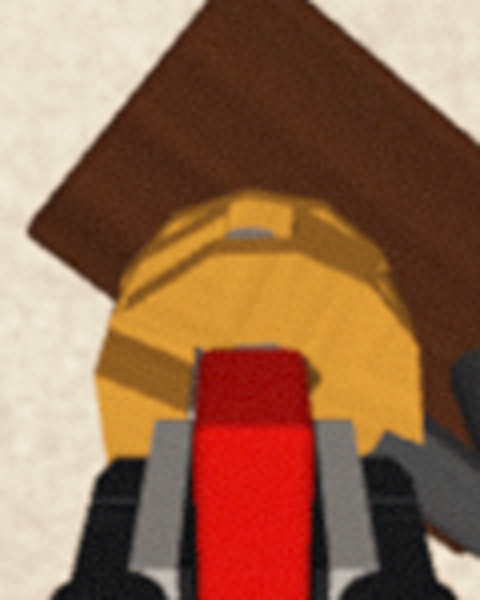

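The picture shows the pin end under the rim at (252,235). What looks like the notch spans x≈230..293, so it may want 2–3° more. I turn 2° further and feel downwards.

>>> carry_out(
  series=[
    {"twist":[1,0,0],"dp":[0,0,0.0],"fingers":0},
    {"twist":[2,0,0],"dp":[0,0,0.0],"fingers":0},
    {"twist":[2,0,0],"dp":[0.001,0,0.0],"fingers":0},
    {"twist":[2,0,0],"dp":[0.002,0,0.0],"fingers":0},
    {"twist":[2,0,0],"dp":[0.002,0,0.0],"fingers":0},
  ],
)

```text
t: 12.75
tcp_pos: [0.4504, 0.1811, 0.1459]
tool_rot: [1.164, 1.569, 0.188]
force: [1.8, 1.7, -1.4]
grip_width: 0.0128
```

Run:
```python
from h import *
go([.4502,.1811,.146],-56)
print(observe()["wrist_torque"])
```

```text
t 12.75 tcp [0.4504 0.1811 0.1459] yaw -55.94 dp [-0.0001 -0.0002 -0.0001] twist [ 0.06  0.03 -0.07] F [ 1.76  1.66 -1.38] w 0.0128
[ 0.25495935 -0.35621853 -0.00686381]
```

Already 0.8 mm below the ledge with no upward force, so the lugs have found the notches. There is a light side force of 2.4 N, which I relieve by shifting along it while lowering.

>>> carry_out(
  series=[
    {"twist":[0,0,0],"dp":[0.0,0.0005,0.0001],"fingers":0},
    {"twist":[0,0,0],"dp":[0.001,0.0008,0.0001],"fingers":0},
    {"twist":[0,0,0],"dp":[0.002,0.0008,0.0001],"fingers":0},
    {"twist":[0,0,0],"dp":[0.002,0.0008,0.0001],"fingers":0},
  ],
)

```text
t: 13.08
tcp_pos: [0.4507, 0.1812, 0.1436]
tool_rot: [0.211, 1.57, -0.765]
force: [0.1, -0.0, -1.7]
grip_width: 0.0132
```

Run:
```python
from h import *
go([.4502,.1811,.1386],-56)
print(observe()["wrist_torque"])
```

```text
t 13.08 tcp [0.4507 0.1812 0.1436] yaw -55.94 dp [ 0.005  -0.0005 -0.0002] twist [ 0.06  0.03 -0.01] F [ 0.05 -0.04 -1.68] w 0.0132
[ 0.02421016  0.00393943 -0.01860052]
```

Side force gone, 3.1 mm below the ledge. I lower to just above the notch floor (contact expected at 0.1386).

>>> carry_out(
  series=[
    {"twist":[0,0,0],"dp":[0.001,0,0],"fingers":0},
    {"twist":[0,0,0],"dp":[0.002,0,0],"fingers":0},
    {"twist":[0,0,0],"dp":[0.003,0,0],"fingers":0},
    {"twist":[0,0,0],"dp":[0.004,0,0],"fingers":0},
    {"twist":[0,0,0],"dp":[0.004,0,0],"fingers":0},
  ],
)

```text
t: 13.5
tcp_pos: [0.4506, 0.1812, 0.1394]
tool_rot: [-0.334, 1.57, -1.31]
force: [0.7, -0.3, -1.7]
grip_width: 0.0128
```

>>> carry_out(
  series=[
    {"twist":[0,0,0],"dp":[0.0008,0,0],"fingers":0},
    {"twist":[0,0,0],"dp":[0.0008,0,0],"fingers":0},
  ],
)

```text
t: 13.67
tcp_pos: [0.4507, 0.1812, 0.1387]
tool_rot: [-0.08, 1.57, -1.056]
force: [-0.3, 0.6, -0.4]
grip_width: 0.013
```

Run:
```python
from h import *
go([.4502,.1811,.1386],-56)
print(observe()["wrist_torque"])
```

```text
t 13.67 tcp [0.4507 0.1812 0.1387] yaw -55.93 dp [ 0.0001 -0.0005 -0.0002] twist [0.07 0.02 0.  ] F [-0.28  0.62 -0.39] w 0.013
[0.00971341 0.07610139 0.0320955 ]
```

At the floor height (0.1387), with the weight coming off (−0.4 N). I lower 0.3 mm more and open.

>>> carry_out(
  series=[
    {"twist":[0,0,0],"dp":[0.0003,0,0],"fingers":0},
    {"twist":[0,0,0],"dp":[0.0003,0,0],"fingers":0.25},
    {"twist":[0,0,0],"dp":[0.0003,0,0],"fingers":0.35},
    {"twist":[0,0,0],"dp":[0.0,0,0],"fingers":0.5},
    {"twist":[0,0,0],"dp":[0.0,0,0],"fingers":0.6},
    {"twist":[0,0,0],"dp":[0.0,0,0],"fingers":0.6},
  ],
)

```text
t: 14.17
tcp_pos: [0.4508, 0.1812, 0.1387]
tool_rot: [0.017, 1.57, -0.959]
force: [0.1, -0.2, 0.6]
grip_width: 0.0513
```

Run:
```python
from h import *
go([.4502,.1811,.1386],-56)
im=vision.capture("wrist"); save("w11",im)
```

```text
t 14.17 tcp [0.4508 0.1812 0.1387] yaw -55.93 dp [ 0.0001 -0.0005 -0.0002] twist [ 0.07  0.03 -0.  ] F [ 0.06 -0.24  0.61] w 0.0513
```

View pics/w11.png

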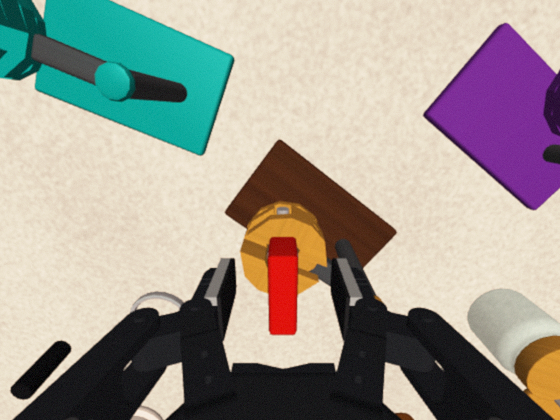

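Released: the bar stands free at (283,285) between the open pads, and the lug end is visible in its notch at (283,210). I retreat straight up.

>>> carry_out(
  series=[
    {"twist":[0,0,0],"dp":[-0.005,0,0],"fingers":0.6},
    {"twist":[0,0,0],"dp":[-0.015,0,0],"fingers":0.6},
    {"twist":[0,0,0],"dp":[-0.03,0,0],"fingers":0.6},
    {"twist":[0,0,0],"dp":[-0.05,0,0],"fingers":0.6},
    {"twist":[0,0,0],"dp":[-0.075,0,0],"fingers":0.6},
    {"twist":[0,0,0],"dp":[-0.1,0,0],"fingers":0.6},
    {"twist":[0,0,0],"dp":[-0.125,0,0],"fingers":0.6},
    {"twist":[0,0,0],"dp":[-0.14,0,0],"fingers":0.6},
    {"twist":[0,0,0],"dp":[-0.14,0,0],"fingers":0.6},
    {"twist":[0,0,0],"dp":[-0.14,0,0],"fingers":0.6},
  ],
)

```text
t: 15.05
tcp_pos: [0.4511, 0.1814, 0.28]
tool_rot: [1.523, 1.568, 0.547]
force: [-0.8, 0.2, -1.4]
grip_width: 0.0514
```

Run:
```python
from h import *
go([.4502,.1811,.28],-56)
im=vision.capture("wrist"); a=cv2.resize(im[130:330,180:380],(400,400),interpolation=cv2.INTER_CUBIC)
im=vision.capture("scene"); b=cv2.resize(im[120:220,265:365],(400,400),interpolation=cv2.INTER_CUBIC)
save("w12",np.hstack([a,b])); save("s12",im)
p=vision.camera_params("wrist")
np.save("p12.npy",p,allow_pickle=True)
X=[.4505,.1812]
print("grip top centre z=.164 crop px", (proj(p,[*X,.164])-[180,130])*2, "z=.172 (if on ledge)",(proj(p,[*X,.172])-[180,130])*2)
q=vision.camera_params("scene");print("scene grip ctr z .152/.160",(proj(q,[*X,.152])-[265,120])*4,(proj(q,[*X,.160])-[265,120])*4)
```

```text
t 15.05 tcp [0.4511 0.1814 0.28  ] yaw -55.93 dp [ 0.     -0.0009 -0.0002] twist [ 0.07  0.01 -0.16] F [-0.8   0.24 -1.41] w 0.0514
grip top centre z=.164 crop px [208.22658877 153.05608448] z=.172 (if on ledge) [208.2721575  158.60284341]
scene grip ctr z .152/.160 [164.12005014 128.7338133 ] [164.38235687 120.12362065]
```

View pics/w12.png

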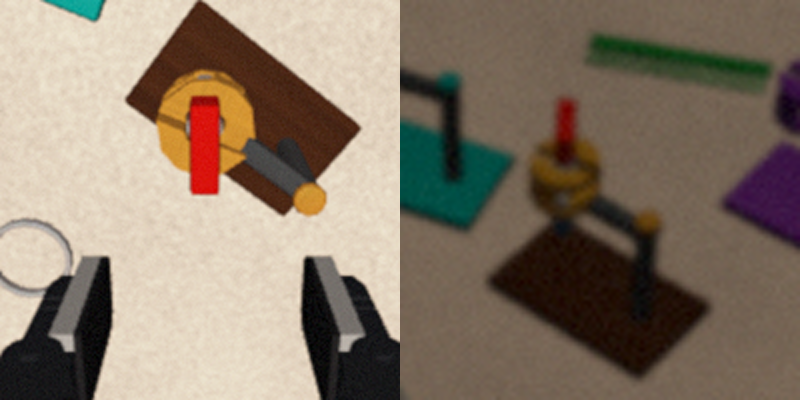

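View pics/s12.png

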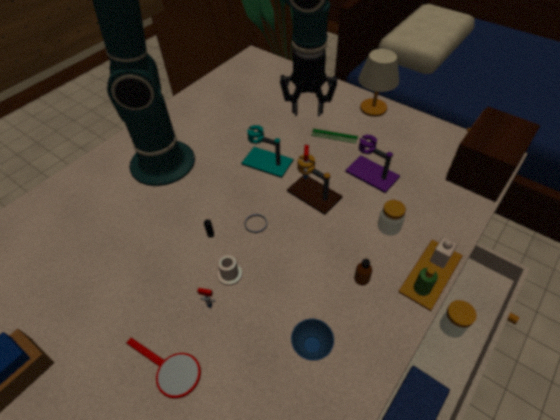

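The wrist picture shows the bar's top-face centre at about (205,150): 153 is predicted for the notch and 159 for the ledge. In the scene crop the bar centre is at about (167,127), against 129 for the notch and 120 for the ledge. Both say the lugs are seated in the notches. The bystanders are where they were and the gripper is clear.

```bash
python3 -c "
from rig import workorder
print(workorder.hand_in())"
```

```text
the job is handed in; nothing more can be done
None
```

I lifted the larger hanger from the white pot, hung it in the brass collar, turned it 67° clockwise and let it drop into the locking notches. I then let go, retreated 140 mm straight up and handed the job in at about 15 s.

- **Slots and ledge:** the slots were at yaw 11°, 0.24 rad from the stand's x. I felt the ledge at TCP height 0.1467 m, where 0.1466 was expected.
- **Notches:** the lugs came down to TCP height 0.1387 m, where 0.1386 was expected for the notch floor. No force reading between moves exceeded 5 N. A 2.4 N side force on entering the notches was relieved before lowering further.
- **Seating after release:** the wrist and scene pictures both match the notch height rather than the ledge, and the hanger stands upright. In the scene picture the other things look unmoved; I compared them by eye only.
- **What disagreed:** the camera and pose estimates of the collar's sideways position differed by about 1 mm; I followed the picture. The notch looked 2–3° further round than the computed 65°, so I turned 2° extra before lowering.

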